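Stopper a refill flask and hold a push gauge on the stopper

ROBOT

A 7-joint arm with a two-finger parallel gripper is mounted at the origin on a cart in front of the work surface, level with it; the furniture and walls round the work are solid. World frame = base frame: x ahead of the robot, y to its left, z up, the work surface at z = 0. Lengths are in mm, angles in rad, forces in N, time in s.
With the tool pointing down it reaches from about 425 to 950 mm from the base axis. Payload 4.7 kg.
Tool frame: the origin (TCP) lies at the centre of the arm's flange, where the gripper is bolted on; the fingertips stand 173 mm ahead of it and the grasp point (between the pads) lies 155 mm ahead of it (ctrl.hold_point_z is the z of the grasp point in the tool frame, in mm); z points along the fingers, x is the direction in which the jaws open and shut, and the axes are right-handed (so a half turn about z gives the same grasp; the last joint's range is limited). The gripper opens to 85 mm and grips with 20 to 120 N. Pads are 22 mm wide; open, the fingers measure 114 mm over their backs; the gripper's body (76 mm by 85 mm) begins 54 mm behind the grasp point. The pads swing forward as they close: fully open they stand 13 mm farther back than shut.
Start: joints at [1.21, 0.469, -0.049, 1.532, 0.024, 1.141, -0.082], TCP at [219.914, -638.176, 404.735] pointing down, gripper open.
Joint ranges: [-2.59, 2.59], [-0.33, 1.99], [-1.39, 1.29], [0.1, 2.45], [-1.04, 4.18], [0.21, 1.99], [-2.66, 2.66]. Speed limits (rad/s): [2.57, 2.57, 3.14, 3.14, 3.14, 3.14, 3.14].

INTERFACE

Orientations are given as a unit quaternion [w, x, y, z].
In Python, from station import ctrl, vision gives the robot as it stands. Calls block until the motion is done:
- ctrl.reach(position, orientation): joint-space move of the TCP to a pose.
- ctrl.move_straight(position, max_speed=150, rot=None, force_limit=None): straight line of the TCP; rot=None keeps the orientation; max_speed is the mean speed in mm/s. With force_limit (N) it stops when the force on the tool has changed by that much, and returns True; else False.
- ctrl.move_joints(angles): joint-space move.
- ctrl.grip(opening, grasp_force=None): finger opening in mm; grasp_force is the grip in N (None keeps the last); returns when the fingers have stopped.
- ctrl.dwell(seconds).
- ctrl.ik(position, orientation): joint angles nearest the present ones, or None.
- ctrl.state(): the state.
- vision.capture(name): name is "side" or "top" or "wrist"; returns a dict with "image" (384x512x3 uint8, red, green, blue), "mtx" (3x3 intrinsics, pixels), "distortion" ([k1, k2, p1, p2, k3] as OpenCV has them; the pictures are not rectified), "eye" and "attitude" of the camera in the world; the wrist camera has in their place "mount" (4x4, takes a point from camera to tool coordinates, whose origin is the TCP and whose axes are the tool frame's). Camera axes: x right, y up, looking along -z (the intrinsics and any distortion apply to the point x, -y, -z); pixel columns grow to the right and rows downward; lengths in mm; the calibration is good to about 2 mm. A picture is of the moment at which its call begins: read the wrist's pose just before it. There is no depth.
A pose or a line that the arm cannot do raises ctrl.PlanningError and nothing moves.
- ctrl.job_done(): hands the job in, once; it reports no verdict.
The state is a dict: "t": time; "joint_positions": joint angles; "joint_velocities": joint speeds; "tau": joint torques, N m; "eef_pos": TCP position; "ee_rot": TCP orientation; "ft_force": force on the tool from outside, world axes, zero at the start; "ft_torque": the same for the moment, N m; "finger_gap": finger opening in mm.
Only numpy, scipy, OpenCV 4.12 (cv2) and the standard library are available. Lean on these libraries where they do the work, as an engineer would, in place of code of your own. Each camera call takes 0.05 s, during which the arm holds its last target.

TASK

Put the narrow rubber stopper from the rack fully home in the neck of the white flask and let go of it. Then take the push gauge out of its stand and hold it upright with its tip on the marked centre of the seated stopper, pressing lightly so that the spring plunger is about half way in, and finish while still holding it pressed there. Never press hard, keep the flask upright about where it is, and leave the wide stopper and everything else on the desk alone.

Things in the scene. Friction and masses are not known exactly. Their poses are not given: they have to be found in the camera images.
- flask: white plastic conical flask, 0.5 to 1 kg, loose, 84 mm wide at the foot, 85 mm tall, neck 33 mm outside diameter; origin at the centre of its underside, z up
- flask_mouth (a point): centre of the flask's rim (85 mm above its foot): mouth of a straight round bore 24 mm in diameter, 29 mm deep before it widens
- rack: fixed light-wood block 64 x 160 mm, 34 mm tall, with two 28 mm holes 84 mm apart along its long axis; origin at the centre of its underside, y along its long side. The stoppers stand in the holes, either one in either hole, head up. The rack and the gauge stand are on opposite sides of the flask, either way round
- stopper_center (a point): the narrow stopper, black rubber, about 50 g, 50 mm long: taper 17 mm diameter at the foot to 22 mm over 24 mm, a shoulder flange 32 mm in diameter and 4 mm thick, above it a cylindrical head 26 mm in diameter and 22 mm tall by which to grip it. This point is the centre of the head, on the axis, 15 mm above the underside of the shoulder; z points out of the top
- stopper_mark (a point): the marked spot (a white dot in a fine ring) at the centre of the narrow stopper's flat top, 11 mm above stopper_center; 111 mm above the desk when the stopper is home in the flask
- stopper_shoulder (a point): centre of the underside of the narrow stopper's shoulder, 15 mm below stopper_center: it rests on the flask's rim when the stopper is fully home
- wide_stopper_center (a point): the wide stopper, same form but head 34 mm and shoulder 40 mm in diameter, does not fit the flask; the point is the centre of its head
- stand: fixed gauge stand, aluminium block 66 x 66 mm, 75 mm tall, on a foot plate 84 mm square, with a vertical 24 mm bore; origin at the centre of its underside. The gauge hangs in it by its collar and lifts straight out: 68 mm of it (lower barrel 40 mm, plunger 28 mm) is inside the bore
- gauge_center (a point): the push gauge, round, about 130 g, 133 mm long with its plunger out: grip barrel 26 mm in diameter and 52 mm tall, with a collar 36 mm in diameter below it and a 21 mm cap 7 mm tall above it. This point is on the axis near the middle of the grip barrel, 24 mm above its lower end and 98 mm above the plunger tip when the plunger is out; z points away from the tip
- gauge_tip (a point): the round end (8 mm in diameter) of the gauge's steel plunger; moves with the plunger, 98 mm below gauge_center when out
- plunger (a joint): how far the gauge's plunger is pushed in: 0 out, 0.016 m fully in; it is sprung, about 0.4 N per mm (half way in, 8 mm, about 3.2 N)
- ink_bottle_3: bystander: small ink bottle, 39 mm wide, 90 mm tall; origin under its centre
- stapler: bystander: desk stapler 30 x 136 mm, 49 mm tall; origin under its centre
- tape_measure: bystander: pocket tape measure 62 x 73 mm, 35 mm tall; origin under its centre
- marker_2: bystander: marker 132 mm long, 18 mm tall; origin under its centre
- rubber: bystander: eraser 18 x 42 mm, 11 mm tall; origin under its centre
- spring_clamp_0: bystander: spring clamp 48 x 105 mm, 17 mm tall; origin under its centre

How it is judged (in metres and radians):
On the way, in this order (a step that is already met when the one before it is completed fails the run):
1. the narrow stopper sits fully home and upright in the flask's neck, let go (distance between stopper_shoulder and flask_mouth below 0.004 m and angle between stopper_center's own z axis and vertical below 0.12 rad and contact force between the fingers and stopper below 0.1 N), for 0.3 s.
2. the gauge has been lifted out of its stand (height (world z) of gauge_tip above 0.08 m and contact force between gauge and stand below 0.1 N and contact force between the fingers and gauge above 2 N), for 0.2 s.
At the end, for the whole second after the job is handed in: Stopper within 4 mm of home, upright to 0.12 rad, released; gauge gripped, upright to 0.14 rad, tip within 6.5 mm of the mark, plunger in 4 to 12 mm, pressing the stopper with 1 to 8 N and not touching the flask; flask upright (0.08 rad) on the desk within 40 mm of its start (all of step 1 and distance between gauge_tip and stopper_mark below 0.0065 m and angle between gauge_center's own z axis and vertical below 0.14 rad and value of joint plunger between 0.004 and 0.012 m and contact force between gauge and stopper between 1 and 8 N and contact force between the fingers and gauge above 2 N and contact force between gauge and flask below 0.1 N and angle between flask's own z axis and vertical below 0.08 rad and distance of flask from where it was at the start of the episode below 0.04 m and height (world z) of flask below 0.01 m); the arm keeps its last pose, push and grip.
It fails at once if the gauge or stopper is pressed hard (over 25 N) (contact force between gauge and stopper above 25 N or contact force between stopper and flask above 40 N).
It fails at once if the flask is tipped over (angle between flask's own z axis and vertical above 0.5 rad).
It fails at once if the wide stopper is taken or disturbed (distance of wide_stopper_center from where it was at the start of the episode above 0.03 m).
It fails at once if a bystander is disturbed (moved over 30 mm) (distance of any of ink_bottle_3, stapler, tape_measure, marker_2, rubber, spring_clamp_0 from where it was at the start of the episode above 0.03 m).
It also fails if it takes over 61 s, if anything falls off the work surface, if the arm or the gripper's body presses on something with over 40 N, if the wrist force passes 120 N, or if a joint passes its speed limit or range.

## Working session

There is one attempt and no reset: what is moved stays moved. The work goes in short steps, each a Python script; the robot and the scene stay as the last script left them, time stands still between calls to the robot, and variables do not carry over. Pictures are saved under pics/ and viewed, and the job is handed in when it is done.

```bash
ls; mkdir -p pics; python3 - <<'E'
from station import ctrl, vision
import cv2
s=ctrl.state(); print(s['t'],s['eef_pos'],s['ee_rot'],s['finger_gap'],s['ft_force'],ctrl.hold_point_z)
for n in ['side','top','wrist']:
    c=vision.capture(n); cv2.imwrite(f'pics/{n}0.png',cv2.cvtColor(c['image'],cv2.COLOR_RGB2BGR))
    print(n,{k:v for k,v in c.items() if k!='image'})
E
```

```text
pics
0.0 [ 219.76771073 -637.95694032  403.67758994] [-5.51058429e-04  8.14147937e-01 -5.80656699e-01 -7.93872582e-04] 85.2667227813663 [-0.28493362  0.03245714  0.00968873] 154.70000000000002
side {'mtx': array([[490.88648628,   0.        , 253.80536827],
       [  0.        , 490.88648628, 195.81235861],
       [  0.        ,   0.        ,   1.        ]]), 'distortion': array([-0.18275762,  0.        ,  0.        ,  0.        ,  0.        ]), 'eye': array([-670.1976392 , -639.55392429,  888.27574366]), 'attitude': array([ 0.73303627,  0.41957382, -0.26106744, -0.46739644])}
top {'mtx': array([[364.3286546 ,   0.        , 250.31705056],
       [  0.        , 364.3286546 , 189.04706791],
       [  0.        ,   0.        ,   1.        ]]), 'distortion': array([-0.01286281,  0.        ,  0.        ,  0.        ,  0.        ]), 'eye': array([ 326.20614065,  -46.79501659, 1283.86988905]), 'attitude': array([ 0.70826787,  0.05121757, -0.05906428, -0.70160159])}
wrist {'mtx': array([[302.6248254 ,   0.        , 254.82378737],
       [  0.        , 302.6248254 , 195.35357337],
       [  0.        ,   0.        ,   1.        ]]), 'distortion': array([0.02578842, 0.        , 0.        , 0.        , 0.        ]), 'mount': array([[ 9.99998978e-01,  1.50954460e-04, -1.42175473e-03,
        -4.33125806e-01],
       [-2.75404067e-04, -9.55450374e-01, -2.95151667e-01,
        -7.53085937e+01],
       [-1.40297055e-03,  2.95151757e-01, -9.55449356e-01,
         3.07374724e+01],
       [ 0.00000000e+00,  0.00000000e+00,  0.00000000e+00,
         1.00000000e+00]])}
```

View pics/top0.png

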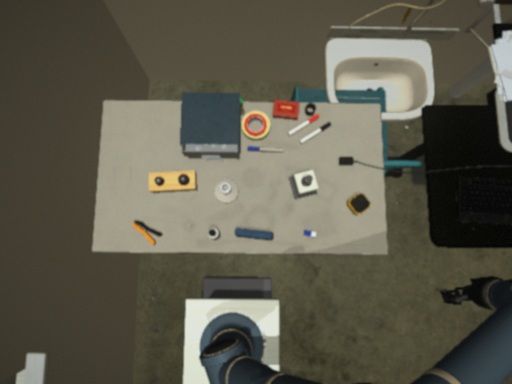

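View pics/side0.png

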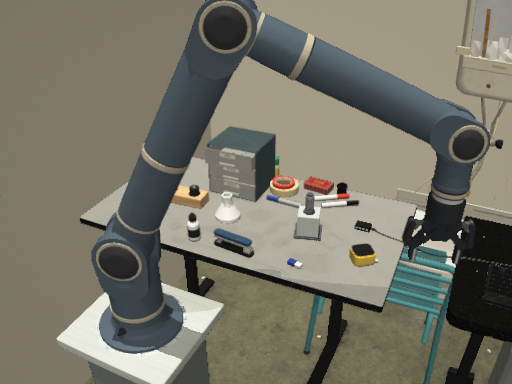

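View pics/wrist0.png

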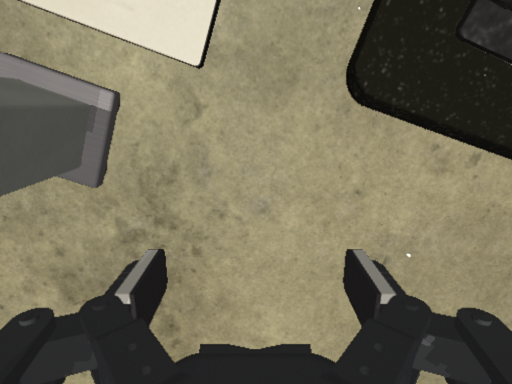

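```bash
cat > h.py <<'E'
import numpy as np, cv2
from scipy.spatial.transform import Rotation as R
def q2R(q): return R.from_quat([q[1],q[2],q[3],q[0]]).as_matrix()
def R2q(M):
    q=R.from_matrix(M).as_quat(); return [q[3],q[0],q[1],q[2]]
def campose(c,st=None):
    if 'mount' in c:
        M=np.array(c['mount']); T=q2R(st['ee_rot']); return T@M[:3,:3], T@M[:3,3]+np.array(st['eef_pos'])
    return q2R(c['attitude']), np.array(c['eye'])
def ray(c,uv,st=None):
    A,e=campose(c,st)
    p=cv2.undistortPoints(np.array([[uv]],float),c['mtx'],c['distortion'])[0,0]
    return e, A@np.array([p[0],-p[1],-1.])
def onz(c,uv,z,st=None):
    e,d=ray(c,uv,st); return e+d*(z-e[2])/d[2]
def proj(c,P,st=None):
    A,e=campose(c,st); x=A.T@(np.array(P,float)-e); x=np.array([x[0],-x[1],-x[2]])
    return cv2.projectPoints(x[None],np.zeros(3),np.zeros(3),c['mtx'],c['distortion'])[0][0,0]
def save(im,name): cv2.imwrite('pics/'+name,cv2.cvtColor(im,cv2.COLOR_RGB2BGR))
def down(yaw):
    # tool x axis (jaw) at yaw in world, z down
    x=np.array([np.cos(yaw),np.sin(yaw),0]);z=np.array([0,0,-1.]);return np.stack([x,np.cross(z,x),z],1)
E
python3 - <<'E'
import cv2,numpy as np,pickle
a=cv2.imread('pics/top0.png')[90:260,90:390]
b=cv2.resize(a[:, :150],None,fx=5,fy=5,interpolation=cv2.INTER_CUBIC)[0*5:][250:850]
cv2.imwrite('pics/topL.png',b)
cv2.imwrite('pics/topR.png',cv2.resize(a[50:, 150:],None,fx=5,fy=5,interpolation=cv2.INTER_CUBIC))
E
```

```text
(no output)
```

View pics/topL.png

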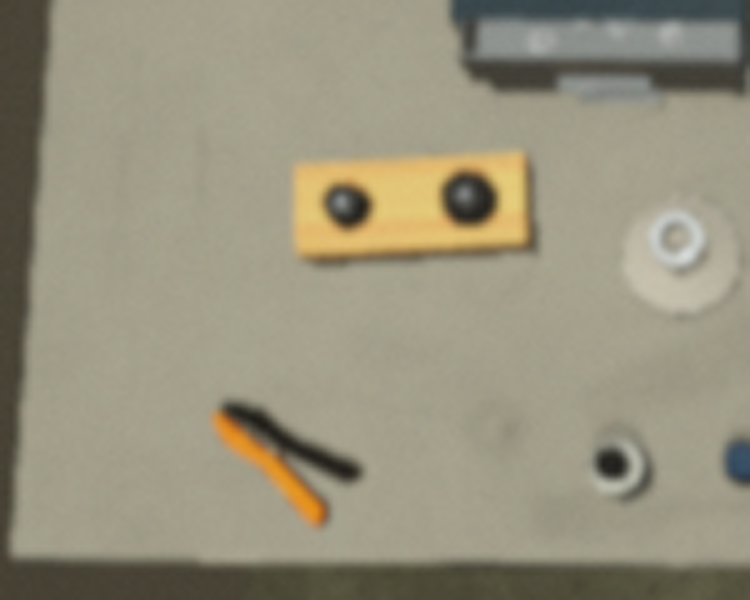

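View pics/topR.png

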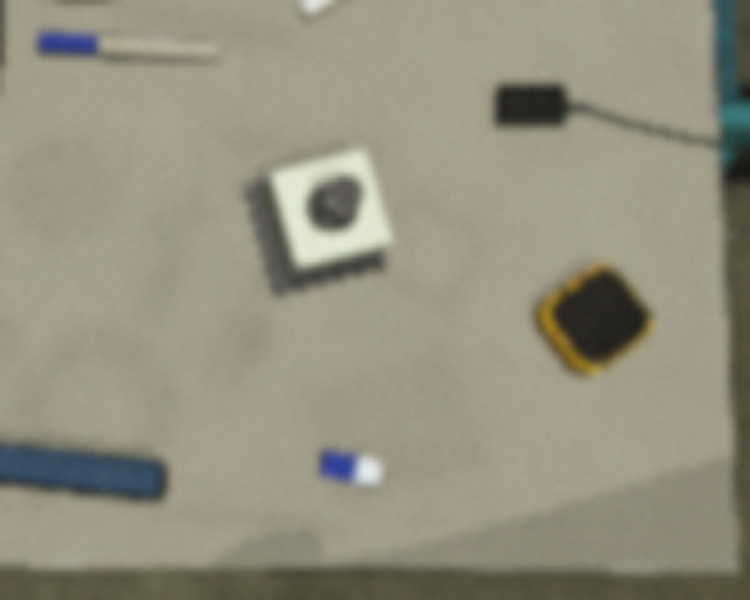

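```bash
python3 - <<'E'
from station import ctrl, vision
from h import *
c=vision.capture('top')
L=lambda u,v:(90+u/5,140+v/5)
Rr=lambda u,v:(240+u/5,140+v/5)
for n,p,z in [('nar',L(346,204),60),('wide',L(469,197),60),('flask',L(677,238),85),('flaskfoot',L(683,258),5),('ink',L(612,463),88),
  ('st1',Rr(270,170),75),('st2',Rr(366,148),75),('st3',Rr(391,244),75),('st4',Rr(295,270),75),('gtop',Rr(335,202),130),('rackA',L(295,165),34),('rackB',L(526,152),34),('rackC',L(530,247),34),('rackD',L(296,258),34)]:
    print(n,onz(c,p,z).round(1))
E
```

```text
nar [544.1 251.   60. ]
wide [549.9 167.5  60. ]
flask [519.   23.7  85. ]
flaskfoot [517.5  23.9   5. ]
ink [369.6  63.   88. ]
st1 [ 569.7 -206.9   75. ]
st2 [ 585.6 -272.4   75. ]
st3 [ 519.8 -288.1   75. ]
st4 [ 501.4 -223.1   75. ]
gtop [ 538.  -241.4  130. ]
rackA [576.  294.1  34. ]
rackB [587.  133.4  34. ]
rackC [519.8 128.5  34. ]
rackD [510.4 290.1  34. ]
```

```bash
python3 - <<'E'
from station import ctrl, vision
from h import *
for y in [-np.pi/2,0.05,np.pi/2,np.pi]:
  for n,p in [('nar',(544,251,390)),('nar',(544,251,213)),('fl',(519,24,280)),('g',(538,-245,263)),('glow',(519,24,360))]:
    j=ctrl.ik(p,R2q(down(y))); print(round(y,2),n,None if j is None else np.round(j,2))
E
```

```text
-1.57 nar [ 0.16  0.52 -0.92  1.7   0.45  1.15 -2.46]
-1.57 nar [-0.09  0.64 -0.57  1.85  0.47  0.78 -2.48]
-1.57 fl [ 0.28  0.42 -0.5   2.    0.28  0.79 -1.96]
-1.57 g [ 0.48  0.5  -0.17  1.86  0.11  0.79 -1.31]
-1.57 glow [ 0.36  0.32 -0.59  1.92  0.22  0.96 -1.9 ]
0.05 nar [ 0.25  0.59 -1.09  1.7   0.56  1.2  -0.93]
0.05 nar [ 0.17  0.8  -0.97  1.84  0.81  0.96 -1.13]
0.05 fl [ 0.41  0.46 -0.68  1.99  0.39  0.82 -0.44]
0.05 g [ 0.72  0.54 -0.49  1.85  0.33  0.83  0.12]
0.05 glow [ 0.48  0.36 -0.75  1.92  0.29  0.98 -0.35]
1.57 nar [ 0.25  0.59 -1.09  1.7   0.55  1.2   0.59]
1.57 nar [ 0.21  0.85 -1.06  1.84  0.88  1.01  0.34]
1.57 fl [ 0.56  0.53 -0.9   1.99  0.54  0.88  0.95]
1.57 g [ 0.86  0.59 -0.69  1.84  0.47  0.88  1.52]
1.57 glow [ 0.67  0.45 -1.02  1.91  0.44  1.03  1.03]
3.14 nar [ 0.29  0.64 -1.18  1.69  0.62  1.24  2.11]
3.14 nar [ 0.27  0.94 -1.19  1.83  0.99  1.11  1.84]
3.14 fl [ 0.73  0.68 -1.18  1.98  0.75  1.01  2.33]
3.14 g [-0.38  0.77  1.11  1.91 -0.83  1.01 -2.03]
3.14 glow [ 0.76  0.52 -1.17  1.91  0.55  1.08  2.5 ]
```

```bash
python3 - <<'E'
from station import ctrl, vision
from h import *
import pickle
q=R2q(down(0.05))
out=[]
for i,p in enumerate([(519,24,400),(544,251,340)]):
    ctrl.reach(p,q); ctrl.dwell(0.2)
    st=ctrl.state(); c=vision.capture('wrist'); out.append((c,st))
    print(st['t'],st['eef_pos'],st['ee_rot'])
    save(c['image'],f'w1_{i}.png')
pickle.dump(out,open('w1.pkl','wb'))
E
```

```text
2.975 [519.1346447   23.48769034 399.93803392] [ 2.35459927e-06  9.99700391e-01  2.44770720e-02 -4.14104108e-05]
4.1583 [544.7753884  249.07791764 340.42729875] [4.64306908e-04 9.99727139e-01 2.33483391e-02 5.35698352e-04]
```

View pics/w1_0.png

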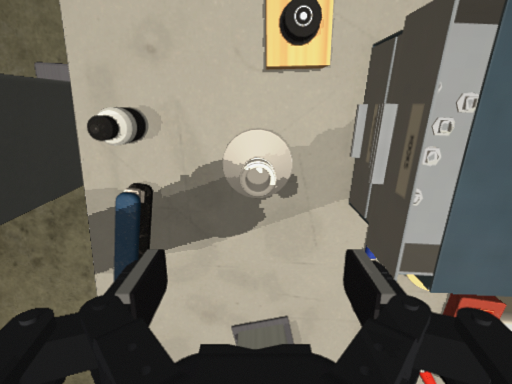

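View pics/w1_1.png

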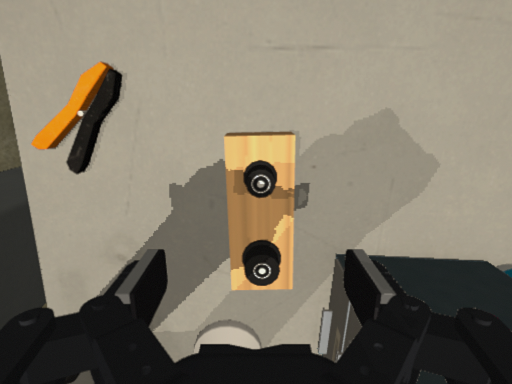

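```bash
python3 - <<'E'
import cv2
a=cv2.imread('pics/w1_0.png')[120:210,210:305]; b=cv2.imread('pics/w1_1.png')[150:220,220:310]
cv2.imwrite('pics/c0.png',cv2.resize(a,None,fx=6,fy=6,interpolation=cv2.INTER_CUBIC))
cv2.imwrite('pics/c1.png',cv2.resize(b,None,fx=8,fy=8,interpolation=cv2.INTER_CUBIC))
E
```

```text
(no output)
```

View pics/c0.png

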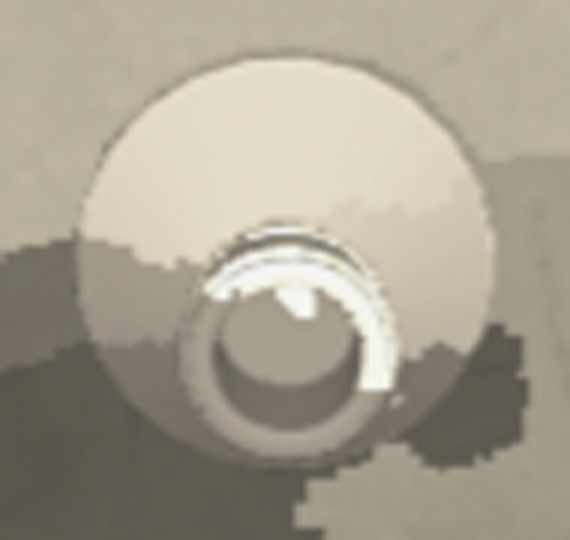

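View pics/c1.png

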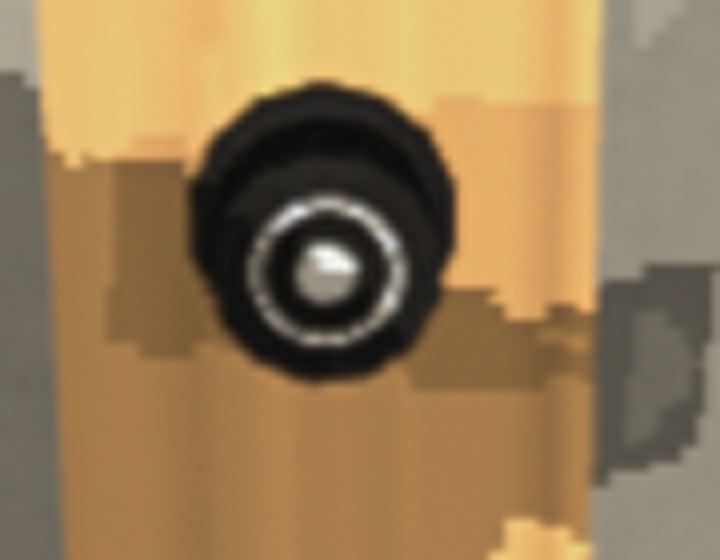

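```bash
python3 - <<'E'
from h import *
import pickle
o=pickle.load(open('w1.pkl','rb'))
print(onz(o[0][0],(257.75,178.75),85,o[0][1]), onz(o[1][0],(260.4,183.3),60,o[1][1]))
print('wide',onz(o[1][0],(262,270.5),60,o[1][1]))
print('wide from 0 (mark)',onz(o[0][0],(303,15),60,o[0][1]))
print('foot',onz(o[0][0],(210+286/6,120+260/6),5,o[0][1]))
print('cab edges',onz(o[0][0],(432,288),150,o[0][1]),onz(o[0][0],(432,288),100,o[0][1]))
E
```

```text
[521.70675653  27.94955279  85.        ] [549.36735033 258.053334    60.        ]
wide [555.27812789 173.86556959  60.        ]
wide from 0 (mark) [554.87927915 174.30702684  60.        ]
foot [522.44579023  27.21173725   5.        ]
cab edges [669.25593921 -41.91008583 150.        ] [704.41075005 -74.10413456 100.        ]
```

```bash
python3 - <<'E'
from station import ctrl, vision
from h import *
import pickle
q=R2q(down(0.05))
ctrl.move_straight((549.4,258,270),rot=q); ctrl.dwell(0.5)
st=ctrl.state(); c=vision.capture('wrist')
print(st['t'],st['eef_pos'],st['ee_rot'],st['joint_velocities'].round(4) if hasattr(st['joint_velocities'],'round') else 0)
a=c['image']; save(a,'w2.png'); pickle.dump((c,st),open('w2.pkl','wb'))
m=proj(c,(549.4,258,60),st); print(m); print(proj(c,(549.4,258,49),st))
u,v=int(m[0]),int(m[1]); print(u-40,v-40)
save(cv2.resize(a[v-40:v+40,u-40:u+40],None,fx=7,fy=7,interpolation=cv2.INTER_CUBIC),'c2.png')
E
```

```text
5.325 [549.43843719 257.9751457  270.23916001] [-4.19480760e-05  9.99688882e-01  2.49419011e-02  1.97169731e-04] [-0.0019  0.0032  0.0025 -0.0001  0.001   0.0002  0.0004]
[254.80088977 225.23797358]
[254.78138236 218.86718324]
214 185
```

View pics/c2.png

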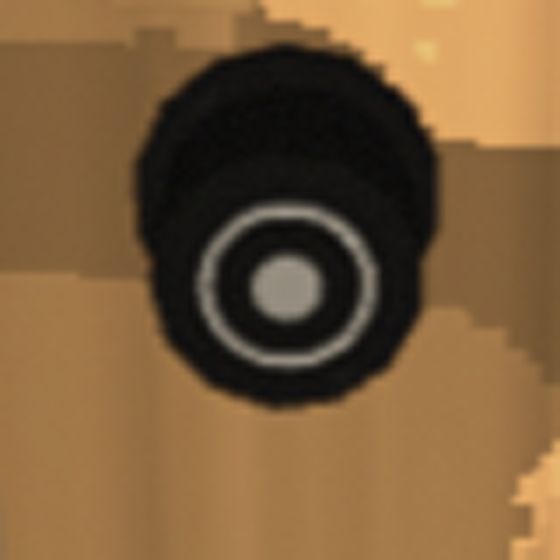

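```bash
python3 - <<'E'
from station import ctrl, vision
from h import *
q=R2q(down(0.05))
hit=ctrl.move_straight((549.2,257.7,212),rot=q,max_speed=60,force_limit=8)
s=ctrl.state();print(hit,s['eef_pos'],s['ft_force'])
ctrl.grip(15,grasp_force=40)
s=ctrl.state();print(s['finger_gap'],s['eef_pos'],s['ft_force'],s['t'])
print(ctrl.move_straight((549.2,257.7,290),max_speed=80)); ctrl.dwell(.3)
s=ctrl.state();print(s['finger_gap'],s['eef_pos'],s['ft_force'],s['t'])
c=vision.capture('wrist'); save(c['image'],'w3.png')
E
```

```text
False [549.36191621 257.8680545  212.43596796] [ 0.55444783  0.77266977 -0.20513904]
23.611033973668704 [549.25707047 257.77950328 212.30168964] [ 0.00737219 -1.11352671  1.99362118] 7.075
False
23.360392395913344 [549.15415704 257.69519633 289.66017219] [-0.63982668 -0.26253224 -0.58202868] 8.5
```

View pics/w3.png

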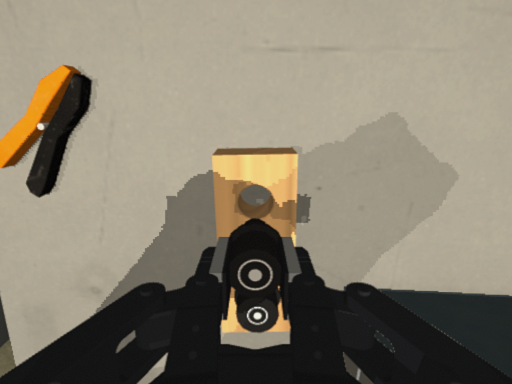

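```bash
python3 - <<'E'
from station import ctrl, vision
from h import *
st=ctrl.state(); c=vision.capture('wrist'); a=c['image']
p=np.array(st['eef_pos'])+q2R(st['ee_rot'])@[0,0,152.3]; print(p,proj(c,p,st))
save(cv2.resize(a[215:305,215:295],None,fx=6,fy=6,interpolation=cv2.INTER_CUBIC),'c3.png')
E
```

```text
[549.11015282 257.74815869 137.47555123] [255.16616881 274.8672796 ]
```

View pics/c3.png

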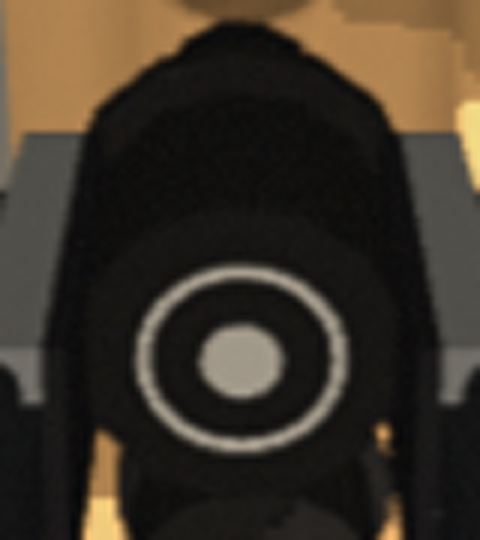

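```bash
python3 - <<'E'
from station import ctrl, vision
from h import *
import pickle
q=R2q(down(0.05))
ctrl.move_straight((549.2,257.7,345),max_speed=150)
ctrl.move_straight((521.8,27.8,345),rot=q,max_speed=150); ctrl.dwell(0.5)
st=ctrl.state(); c=vision.capture('wrist'); pickle.dump((c,st),open('w4.pkl','wb'))
print(st['t'],st['eef_pos'],st['finger_gap'])
a=c['image']; save(a,'w4.png'); print(proj(c,(521.8,27.8,85),st))
save(cv2.resize(a[130:250,205:305],None,fx=5,fy=5,interpolation=cv2.INTER_CUBIC),'c4.png')
E
```

```text
11.3083 [521.79056645  27.828358   344.96642745] 23.377339740899806
[254.94243963 200.89667077]
```

View pics/c4.png

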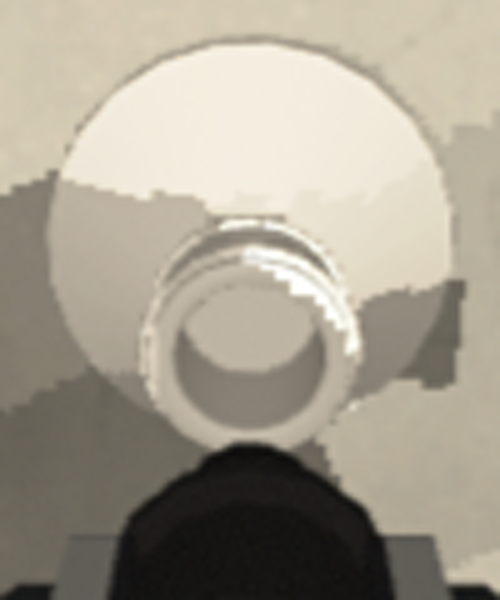

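```bash
python3 - <<'E'
from station import ctrl, vision
from h import *
q=R2q(down(0.05)); x,y=521.6,27.8
print(ctrl.move_straight((x,y,292),rot=q,max_speed=80,force_limit=8)); s=ctrl.state();print(s['eef_pos'],s['ft_force'])
for z in (275,266,261.5):
    h=ctrl.move_straight((x,y,z),rot=q,max_speed=25,force_limit=10); s=ctrl.state();print(z,h,s['eef_pos'],s['ft_force'],s['finger_gap'],s['t'])
    if h: break
c=vision.capture('wrist'); a=c['image'];save(a[130:370,140:380],'w5.png')
c=vision.capture('side'); a=c['image'];save(cv2.resize(a[150:260,160:300],None,fx=5,fy=5),'s5.png')
E
```

```text
False
[521.84456663  27.96903872 292.1941347 ] [ 0.2893272   0.77118546 -0.01731268]
275 False [521.6672039   27.84589498 275.04824485] [-0.34390076  0.1207732  -0.69892635] 23.018493215562966 13.0083
266 False [521.58219988  27.82373421 265.85454935] [ 0.36902649 -0.63717305 -0.36908428] 23.318551018956125 13.5167
261.5 True [522.0178306   28.05358194 263.23543379] [-0.5784232  -0.02007336  5.22401081] 23.381976375176375 13.7417
```

View pics/w5.png

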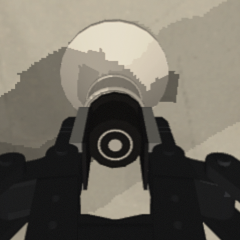

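View pics/s5.png

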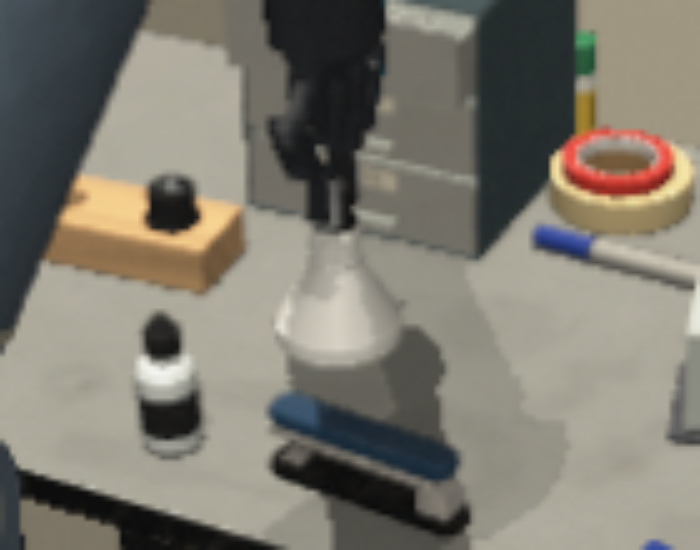

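```bash
python3 - <<'E'
from station import ctrl, vision
from h import *
import pickle
q=R2q(down(0.05)); x,y=521.6,27.8
ctrl.grip(85); s=ctrl.state(); print(s['finger_gap'],s['eef_pos'],s['ft_force'],s['t'])
ctrl.move_straight((x,y,345),rot=q,max_speed=120); ctrl.dwell(0.4)
st=ctrl.state(); c=vision.capture('wrist'); pickle.dump((c,st),open('w6.pkl','wb'))
print(st['t'],st['eef_pos'],proj(c,(x,y,111),st),proj(c,(x,y,85),st))
a=c['image']; save(cv2.resize(a[130:250,205:305],None,fx=5,fy=5,interpolation=cv2.INTER_CUBIC),'c6.png')
E
```

```text
85.23330368462618 [521.54818202  27.7576992  262.36699616] [-1.18147766 -0.29597596 -0.0286607 ] 14.4667
15.7083 [521.57326125  27.81987282 344.67921381] [255.18066693 212.51535956] [255.13547939 201.07065974]
```

View pics/c6.png

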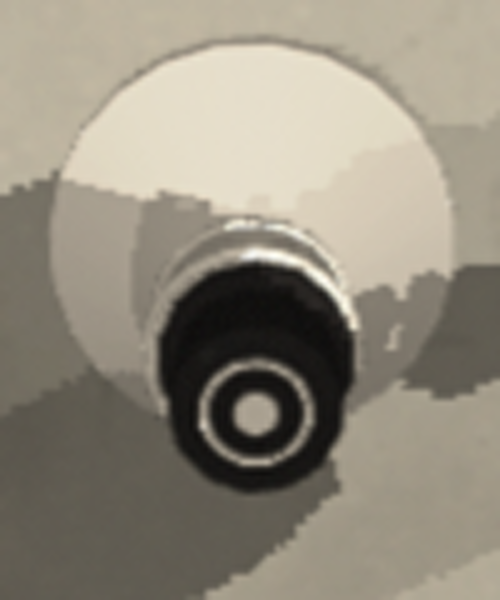

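```bash
python3 - <<'E'
from station import ctrl, vision
from h import *
import pickle
o=pickle.load(open('w6.pkl','rb')); print('mark',onz(o[0],(255.9,212.2),111,o[1]))
q=R2q(down(0.05))
ctrl.move_straight((521.6,27.8,400),rot=q,max_speed=150)
ctrl.move_straight((543,-238,400),rot=q,max_speed=200); ctrl.dwell(0.5)
st=ctrl.state(); c=vision.capture('wrist'); pickle.dump((c,st),open('w7.pkl','wb'))
print(st['t'],st['eef_pos'])
a=c['image']; save(a,'w7.png'); print(proj(c,(543,-238,140),st))
save(cv2.resize(a[130:250,205:305],None,fx=5,fy=5,interpolation=cv2.INTER_CUBIC),'c7.png')
E
```

```text
mark [522.10117212  28.06568525 111.        ]
18.2583 [ 542.99017876 -237.94005766  400.00973997]
[254.91978563 200.91576019]
```

View pics/w7.png

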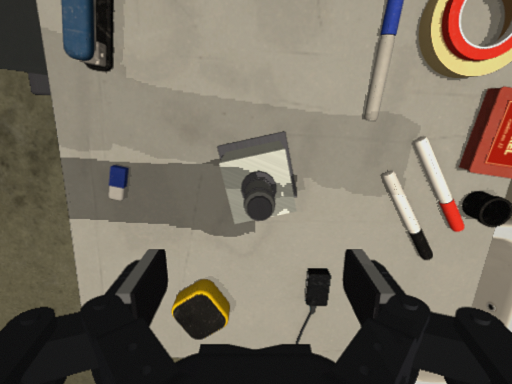

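View pics/c7.png

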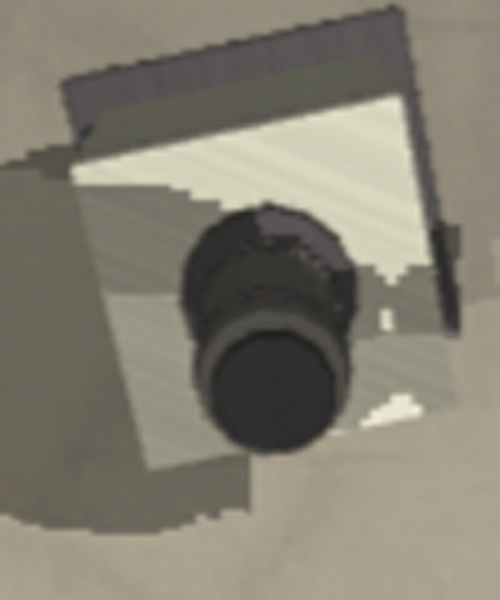

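```bash
python3 - <<'E'
from station import ctrl, vision
from h import *
import pickle
o=pickle.load(open('w7.pkl','rb')); p=onz(o[0],(259.5,207.8),140,o[1]); print(p)
cs=[onz(o[0],(205+u/5-.4,130+v/5-.4),75,o[1]) for u,v in ((70,165),(402,95),(458,402),(148,470))]; print(np.mean(cs,0))
q=R2q(down(0.05))
ctrl.move_straight((p[0],p[1],345),rot=q,max_speed=150); ctrl.dwell(0.5)
st=ctrl.state(); c=vision.capture('wrist'); pickle.dump((c,st),open('w8.pkl','wb'))
print(st['t'],st['eef_pos'])
a=c['image']; print(proj(c,(p[0],p[1],140),st))
save(cv2.resize(a[160:280,205:305],None,fx=5,fy=5,interpolation=cv2.INTER_CUBIC),'c8.png')
E
```

```text
[ 546.96996738 -243.63463159  140.        ]
[ 547.01789631 -244.75149366   75.        ]
19.325 [ 546.98482083 -243.63450804  345.29034405]
[254.848023   228.25686369]
```

View pics/c8.png

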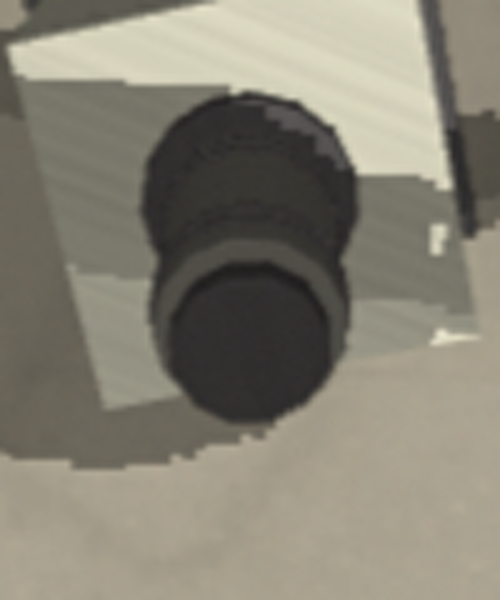

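```bash
python3 - <<'E'
from station import ctrl, vision
from h import *
import pickle
q=R2q(down(0.05)); x,y=546.9,-243.6
print(ctrl.move_straight((x,y,262),rot=q,max_speed=70,force_limit=8)); 
ctrl.grip(15,grasp_force=60); s=ctrl.state(); print(s['finger_gap'],s['eef_pos'],s['ft_force'],s['t'])
ctrl.move_straight((x,y,285),rot=q,max_speed=40); s=ctrl.state(); print(s['finger_gap'],s['eef_pos'],s['ft_force'])
ctrl.move_straight((x,y,390),rot=q,max_speed=100); ctrl.dwell(.4);s=ctrl.state(); print(s['finger_gap'],s['eef_pos'],s['ft_force'],s['t'])
c=vision.capture('wrist'); a=c['image']
print(proj(c,(s['eef_pos'][0],s['eef_pos'][1],s['eef_pos'][2]-262+140),s)); save(a,'w9.png')
pickle.dump((c,s),open('w9.pkl','wb'))
save(cv2.resize(a[150:320,195:315],None,fx=3.5,fy=3.5,interpolation=cv2.INTER_CUBIC),'c9.png')
c=vision.capture('side'); save(cv2.resize(c['image'][100:260,240:380],None,fx=4,fy=4,interpolation=cv2.INTER_CUBIC),'s9.png')
E
```

```text
False
23.904663180188912 [ 547.0403807  -243.6392214   262.26515975] [ 0.0603291  -0.051682    1.44349515] 21.2917
23.49838909474061 [ 546.77877464 -243.62096076  284.96426478] [ 0.49161911 -0.55408476 -1.40657367]
23.68151991498077 [ 546.89546025 -243.5746241   389.82634645] [-0.80605867  0.14643379 -1.19238174] 23.6167
[255.41867471 321.09588353]
```

View pics/c9.png

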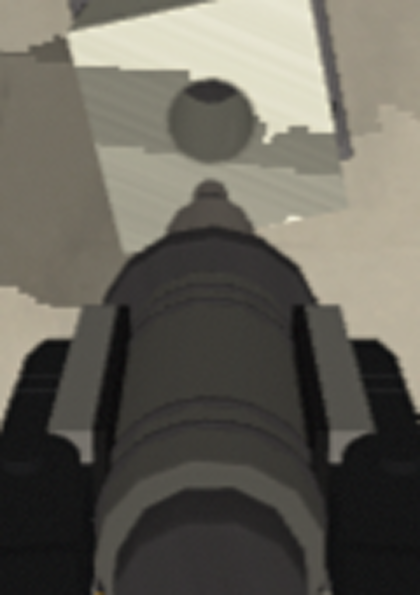

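View pics/s9.png

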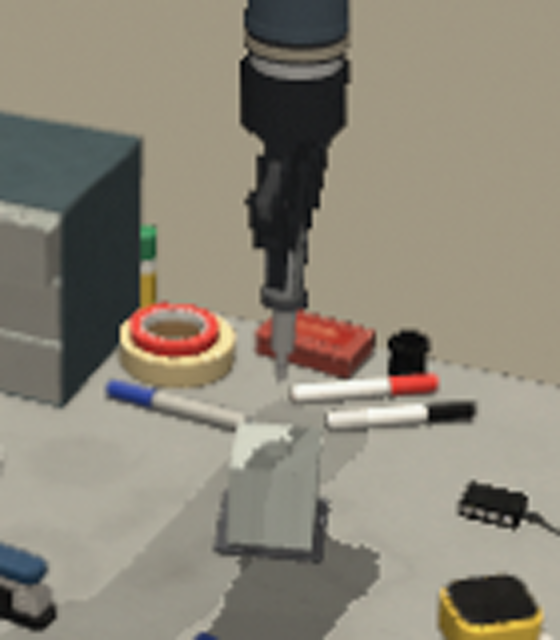

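```bash
python3 - <<'E'
from station import ctrl, vision
from h import *
import pickle
o=pickle.load(open('w9.pkl','rb')); e=o[1]['eef_pos']; Rm=q2R(o[1]['ee_rot'])
print(proj(o[0],np.array(e)+Rm@[0,0,255],o[1]))
q=R2q(down(0.05)); x,y=522.0,28.0
ctrl.move_straight((546.9,-243.6,410),rot=q,max_speed=100)
ctrl.move_straight((x,y,410),rot=q,max_speed=130)
ctrl.move_straight((x,y,385),rot=q,max_speed=50); ctrl.dwell(.5)
s=ctrl.state(); c=vision.capture('wrist'); a=c['image']; print(s['t'],s['eef_pos'],s['finger_gap'])
pickle.dump((c,s),open('w10.pkl','wb'))
print('tip',proj(c,np.array(s['eef_pos'])+q2R(s['ee_rot'])@[0,0,255],s),'mark',proj(c,(522.1,28,111),s))
save(cv2.resize(a[160:280,195:315],None,fx=5,fy=5,interpolation=cv2.INTER_CUBIC),'c10.png')
c=vision.capture('side'); a=c['image'];save(cv2.resize(a[110:240,170:280],None,fx=5,fy=5,interpolation=cv2.INTER_CUBIC)[:600],'s10.png')
E
```

```text
[254.90940734 202.86153092]
27.4667 [522.00212555  27.98323455 385.07430186] 23.855572198505254
tip [254.90930839 202.86136615] mark [254.94688808 195.56980854]
```

View pics/c10.png

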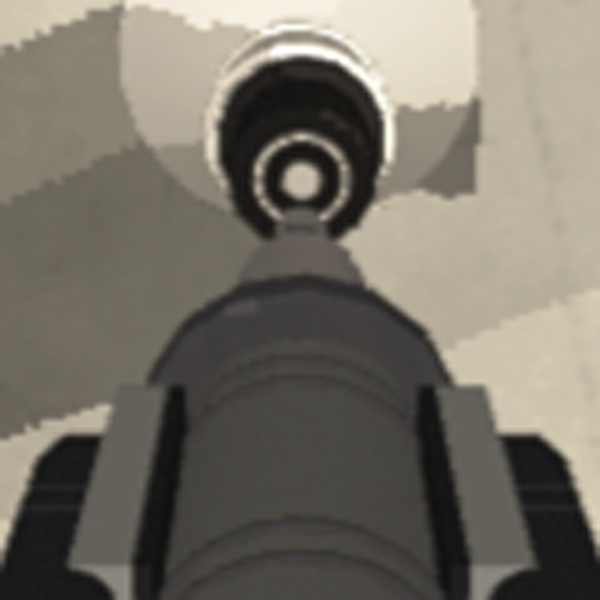

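View pics/s10.png

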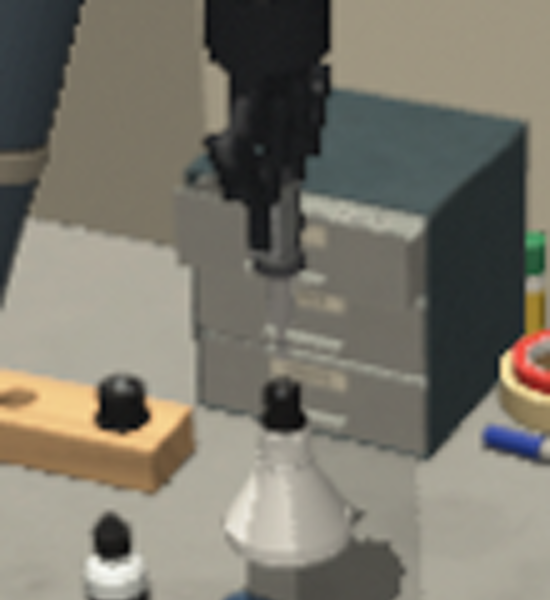

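```bash
python3 - <<'E'
from station import ctrl, vision
from h import *
q=R2q(down(0.05)); x,y=522.0,28.2
for z in (369,365,363,361,359,358):
    h=ctrl.move_straight((x,y,z),rot=q,max_speed=20,force_limit=7); ctrl.dwell(.25)
    f=[]
    for _ in range(8): ctrl.dwell(0.02); f.append(ctrl.state()['ft_force'])
    s=ctrl.state();print(z,h,s['eef_pos'].round(2),np.mean(f,0).round(2),s['finger_gap'],s['t'])
    if h: break
c=vision.capture('wrist'); a=c['image']; save(cv2.resize(a[160:280,195:315],None,fx=5,fy=5,interpolation=cv2.INTER_CUBIC),'c11.png')
c=vision.capture('side'); a=c['image'];save(cv2.resize(a[110:240,170:280],None,fx=5,fy=5,interpolation=cv2.INTER_CUBIC)[:600],'s11.png')
E
```

```text
369 False [522.    28.18 369.04] [ 0.28  0.14 -1.3 ] 23.51004868917313 28.9
365 False [521.98  28.18 365.01] [-0.28 -0.09 -0.81] 23.7870460680662 29.6333
363 False [522.09  28.2  363.08] [ 0.81 -0.14 -0.22] 23.333839493372608 30.2667
361 False [522.09  28.22 361.12] [ 0.73 -0.07  0.52] 23.45727943828254 30.9
359 False [522.06  28.2  359.05] [ 1.06 -0.08  1.66] 23.488433325590652 31.5333
358 False [522.04  28.23 358.05] [ 1.3  -0.02  2.1 ] 23.423958893009278 32.1667
```

View pics/c11.png

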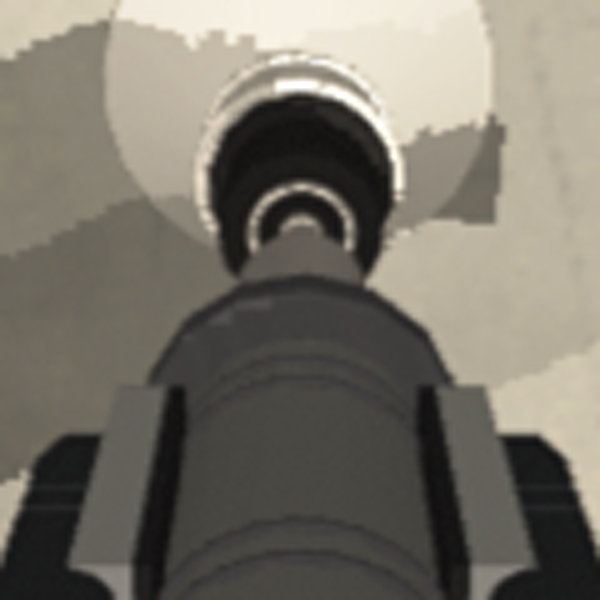

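View pics/s11.png

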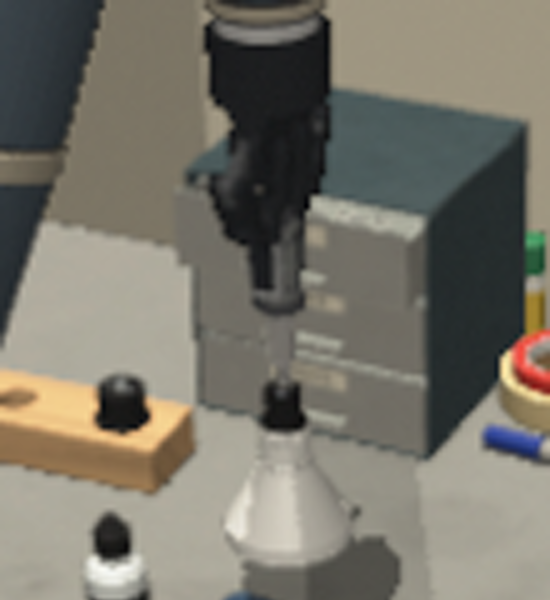

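```bash
python3 - <<'E'
from station import ctrl, vision
from h import *
s=ctrl.state();c=vision.capture('wrist'); a=c['image']; save(cv2.resize(a[190:220,235:275],None,fx=18,fy=18,interpolation=cv2.INTER_CUBIC),'c12.png')
print('tip/mark',proj(c,(522,28.1,111),s),(np.array(proj(c,(522,28.1,111),s))-[235,190]+.5)*18)
E
```

```text
tip/mark [254.79807355 206.3932589 ] [365.36532395 304.0786602 ]
```

View pics/c12.png

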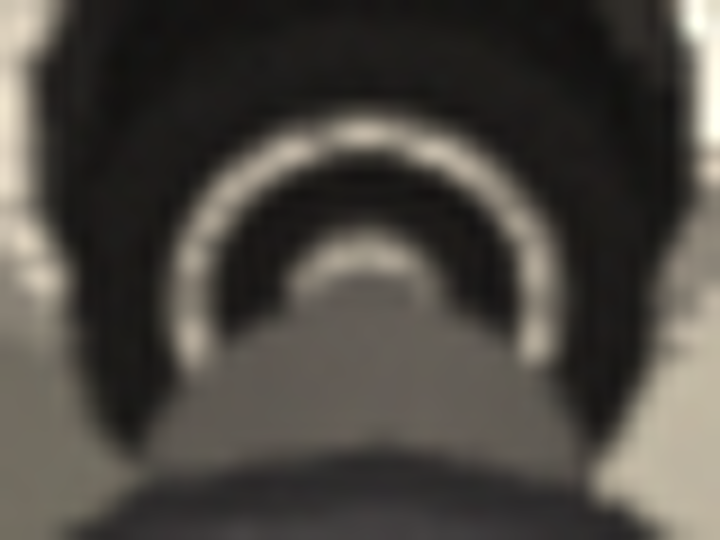

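```bash
python3 - <<'E'
from station import ctrl
s=ctrl.state();print(s['t'],s['eef_pos'],s['ft_force'],s['finger_gap'])
ctrl.job_done()
E
```

```text
32.3167 [522.05642977  28.22180161 358.06486303] [0.62549342 0.02460949 2.26290131] 23.739833132278676
the job is handed in; nothing more can be done
```

I put the narrow stopper home in the flask and let go, lifted the gauge straight out of its stand, and handed the job in at 32.3 s while pressing it on the mark. The interface gave no verdict, so these are my own last checks.

- **Stopper:** it met the rim at the height expected for fully home. After release, its mark was within about 1 mm of where a seated, upright stopper should show.
- **Press:** the upward force rose about 3.4 N from just before contact, and the tool height put the plunger about 8 mm in. Both mean about half way.
- **Tip position:** it is centred on the mark left to right. In the last close-up it looked about 1 to 3 mm off along y; the limit is 6.5 mm, so I left it.
- **Flask and desk:** the flask stood upright where it started, and I saw nothing else disturbed.
- **Disagreement:** the top camera put objects 3 to 8 mm away from the wrist camera's positions. I used the wrist camera, and its close views agreed with each other and with the contact heights.

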